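# Start the clamp screw at the bottom of the deep bore

## Task

Take the knurled clamp screw out of its parking block, lower it gently (do not drop it) down the deep bore of the clamp tower, and start it by feel in the thread at the bottom: turn it clockwise without forcing it until the narrow groove round its shank has gone down below the rim of the bore. Leave it standing there, and do not disturb the insert box, the screwdriver or the small capped cutter.

Things in the scene. Friction and masses are not known exactly. Their poses are not given: they have to be found in the camera images.
- clamp_screw: steel clamp screw, 132 mm long, 0.17 to 0.35 kg, standing tip down in the parking block. Origin at the centre of its tip, z up along the screw. Dog point 11 mm thick from 0 to 6 mm; coarse two-start right-hand thread, 21 mm over the crests, 14 mm lead, from 6 to 20 mm; plain shank 22 mm thick from 23 to 100 mm
- knob (a point): centre of the screw's round knurled knob, 36 mm thick and 28 mm high, which may be gripped from any side; on the screw's axis, 118 mm above its tip; turns with the screw
- tower: aluminium clamp tower, fixed on the thin white 4 mm plate on the desk: foot 90 x 80 x 13 mm with four small screws, and an upright round boss, 46 mm thick and 90 mm high, with an open bore 24 mm wide that goes down to 5 mm above the tower's underside. Origin under the boss's centre, z up
- bore_mouth (a point): centre of the bore's rim, at the top of the clamp tower, 90 mm above its underside; z up
- parking_block: grey plastic block, fixed, 64 x 64 x 50 mm, with a plain hole 24 mm wide and 44 mm deep from above in which the screw stands loosely; origin under its centre, z up; rests on the bare desk at z = 0. The laser's blue beam and grey head hang over the desk behind it and the tower: all that lies beyond x = 0.545 m is overhung from 0.33 m up, so bring the hand round nearer to the robot
- insert_box: small grey plastic box, 68 x 100 x 26 mm, a bystander; origin at the centre of its underside
- screwdriver: screwdriver with a yellow handle, 170 x 27 x 27 mm, lying on the bench, a bystander; origin at the centre of its underside
- groove (a point): middle of the narrow dark groove round the screw's shank, 72 to 77 mm above the tip; on the screw's axis. It is wholly below the rim when the tip is 13 mm above the tower's underside
- thread (a point): top of the bore's thread, 60 mm below the rim. Let down unturned, the screw rests on it with its tip 17 to 24 mm above the tower's underside, depending on its angle. Turned clockwise (from above) it sinks 14 mm a turn; up to half a turn passes before it catches. If it binds, back off till it drops, then go on. Fully home, its tip is about 6.5 mm up. It stays where it is let go
- capped_cutter: small steel cutter with a green cap, 49 x 18 x 13 mm, lying on the white plate, a bystander; origin at the centre of its underside
Things that resemble listed ones, but are neither listed nor needed, are in the scene too. What is meant by the clamp_screw is not green or purple, and is the larger of those in its own colour.

How it is judged (in metres and radians):
On the way:
1. the screw stands in the bore, down on the thread at the bottom (horizontal distance between clamp_screw and tower below 0.004 m and z of clamp_screw in the frame of tower below 0.03 m), for 0.1 s.
At the end, for the whole second after the job is handed in: The screw stands in the tower's bore, caught in the thread: its tip is less than 14 mm above the tower's underside (so the groove is below the rim, to 1 mm), within 4 mm of the bore's axis, upright within 3.4 degrees, at rest and released (z of clamp_screw in the frame of tower below 0.014 m and horizontal distance between clamp_screw and tower below 0.004 m and angle between clamp_screw's own z axis and vertical below 0.06 rad and linear speed of clamp_screw below 0.01 m/s and contact force between the fingers and clamp_screw below 0.1 N); the robot touches nothing.
It fails at once if the screw is dropped down the bore (faster than 0.5 m/s inside it) (horizontal distance between clamp_screw and bore_mouth below 0.012 m and z of clamp_screw in the frame of bore_mouth below 0 m and linear speed of clamp_screw above 0.5 m/s).
It fails at once if the screw is forced in the tower (more than 80 N between them) (contact force between clamp_screw and tower above 80 N).
It fails at once if the insert box, screwdriver or small cutter is moved more than 30 mm (distance of any of insert_box, screwdriver, capped_cutter from where it was at the start of the episode above 0.03 m).
It also fails if it takes over 72 s, if anything falls off the work surface, if the arm or the gripper's body presses on something with over 40 N, if the wrist force passes 120 N, or if a joint passes its speed limit or range.

## Robot

A 6-joint arm with a two-finger parallel gripper is mounted at the origin on a cart in front of the work surface, level with it; the furniture and walls round the work are solid. World frame = base frame: x ahead of the robot, y to its left, z up, the work surface at z = 0. Lengths are in mm, angles in rad, forces in N, time in s.
With the tool pointing down it reaches from about 300 to 775 mm from the base axis. Payload 14.6 kg.
Tool frame: the origin (TCP) lies midway between the tips of the shut fingers; the grasp point (between the pads) lies manip.grasp_offset behind it (manip.grasp_offset is the distance from the TCP to the grasp point, in mm); z points along the fingers, y is the direction in which the jaws open and shut (so a half turn about z gives the same grasp; the last joint's range is limited). The gripper opens to 94 mm and grips with 3 to 60 N. Pads are 16 mm wide; open, the fingers measure 119 mm over their backs; the gripper's body (75 mm by 177 mm) begins 78 mm behind the grasp point.
Start: joints at [-1.327, 0.3, 1.521, -0, 1.321, -0.067], TCP at [168.194, -523.641, 205.446] pointing down, gripper open.
Joint ranges: [-3.03, 3.03], [-0.79, 2.21], [0.23, 2.52], [-1.04, 4.18], [0, 3.07], [-2.55, 2.55]. Speed limits (rad/s): [2.22, 2.22, 2.57, 3.14, 3.14, 3.14].

## Interface

Orientations are given as [roll, pitch, yaw] about the fixed x, y, z axes, in that order (R = Rz(yaw) Ry(pitch) Rx(roll)).
In Python, from cell import monitor, vision, order, manip gives the robot as it stands.
- The arm moves only by the shell command python3 -m jog 'ROWS' [FORCE]. ROWS is JSON, a list of rows, each a list of 7 numbers: the shift along the tool's x, y, z in cm, then the turn, a rotation vector about the tool's x, y, z in rad, then the opening in per cent of the stroke, from 0 (shut) to 100 (fully open). In form: [[tx, ty, tz, rx, ry, rz, jaw], ...]. A call has 1 to 8 rows; each row shifts and turns the commanded pose from where the row before left it, along the tool's axes as they then stand; what a row does not reach is not made up. A row lasts 1/10 s, in which the tool goes at most 50 mm and 8.59 degrees, less where a joint would pass 70% of its speed; a pose out of reach is approached as far as the arm can. A call is refused whole if a number of a shift passes 5 or a number of a turn 0.15, either way. A call with a gripper value outside its range is refused whole. The fingers move at their own pace and stop on an object; FORCE is the grip in N (left out, the last holds). Time passes only in rows, so rows that do not move let the fingers close. It gives the time, the measured TCP pose, the force and the opening at its end, in the units of the state.
- monitor.read_state(): the state, without advancing time (a new reading comes with each control period).
- vision.camera(name): name is "scene" or "top" or "wrist"; returns a dict with "color" (384x512x3 uint8, blue, green, red), "fx", "fy", "cx", "cy" (pixels), "distortion" ([k1, k2, p1, p2, k3] as OpenCV has them; the pictures are not rectified), "cam_to_world" (4x4, takes a point from camera to world coordinates); the wrist camera has in their place "tool_from_camera" (4x4, takes a point from camera to tool coordinates, whose origin is the TCP and whose axes are the flange's). Camera axes: x right, y down, z forward; pixel columns grow to the right and rows downward; lengths in mm; the calibration is good to about 2 mm. A picture is of the moment at which its call begins: read the wrist's pose just before it. There is no depth.
- order.sign_off(): hands the job in, once; it reports no verdict.
The state is a dict: "clock": time; "joints": joint angles; "qd": joint speeds; "effort": joint torques, N m; "eef_pos": TCP position; "eef_rot": TCP orientation; "wrist_force": force on the tool from outside, world axes, zero at the start; "moment": the same for the moment, N m; "finger_gap": finger opening in mm.
Only numpy, scipy, OpenCV 4.12 (cv2) and the standard library are available. Lean on these libraries where they do the work, as an engineer would, in place of code of your own. Each camera call takes 0.05 s, during which the arm holds its last target.

## Working session

There is one attempt and no reset: what is moved stays moved. The work goes in short steps, Python scripts to look and compute and a shell command to move; the robot and the scene stay as the last step left them, time stands still between calls to the robot, and variables do not carry over. Pictures are saved under pics/ and viewed, and the job is handed in when it is done.

```bash
ls; mkdir -p pics; cat > h.py <<'E'
import numpy as np, cv2
from cell import monitor, vision, order, manip
def snap(n,fn):
    s=monitor.read_state(); c=vision.camera(n); cv2.imwrite('pics/'+fn+'.png',c['color']); 
    np.save('pics/'+fn+'.npy',{'c':c,'s':s},allow_pickle=True); return s,c
E
python3 - <<'E'
from h import *
print(manip.grasp_offset)
for n in ('scene','top','wrist'):
    s,c=snap(n,n+'0')
    print(n,{k:(np.round(v,3).tolist()) for k,v in c.items() if k!='color'})
print(s)
E
```

```text
pics
18.8
scene {'fx': 377.464, 'fy': 377.464, 'cx': 265.207, 'cy': 190.182, 'distortion': [-0.112, 0.0, 0.0, 0.0, 0.0], 'cam_to_world': [[-0.484, -0.513, 0.709, -212.978], [-0.875, 0.272, -0.4, 495.685], [0.012, -0.814, -0.581, 664.864], [0.0, 0.0, 0.0, 1.0]]}
top {'fx': 447.991, 'fy': 447.991, 'cx': 255.942, 'cy': 183.985, 'distortion': [-0.005, 0.0, 0.0, 0.0, 0.0], 'cam_to_world': [[0.001, -0.991, 0.134, 270.379], [-1.0, -0.003, -0.015, 116.781], [0.016, -0.134, -0.991, 1527.66], [0.0, 0.0, 0.0, 1.0]]}
wrist {'fx': 282.167, 'fy': 282.167, 'cx': 254.65, 'cy': 192.658, 'distortion': [-0.023, 0.0, 0.0, 0.0, 0.0], 'tool_from_camera': [[-0.001, -0.969, -0.247, 71.095], [1.0, -0.001, 0.001, -0.791], [-0.001, -0.247, 0.969, -178.904], [0.0, 0.0, 0.0, 1.0]]}
{'clock': 0.1, 'joints': array([-1.32660240e+00,  3.00407865e-01,  1.52152014e+00,  3.85364089e-05,
        1.32068721e+00, -6.66116747e-02]), 'qd': array([-0.0002673 , -0.00139197, -0.00054897,  0.00152204, -0.0007005 ,
       -0.00141765]), 'effort': array([ 1.32343015e-03, -5.32643795e+01, -3.53281581e+01,  7.09410198e-02,
        2.34385132e-02, -6.11561882e-05]), 'eef_pos': array([ 168.14858017, -523.42189509,  204.94679218]), 'eef_rot': array([-3.14057484e+00, -1.05308982e-04,  3.10795989e-01]), 'wrist_force': array([ 0.81433902, -0.80210255,  0.43743015]), 'moment': array([ 0.02402817, -0.00576706,  0.00047279]), 'finger_gap': 94.14215616323126}
```

View pics/scene0.png

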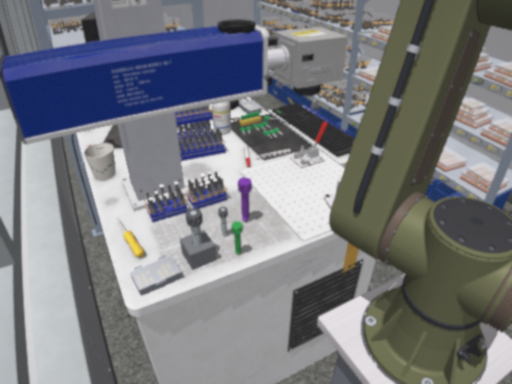

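View pics/top0.png

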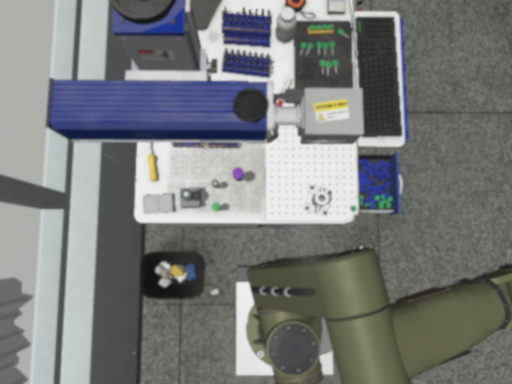

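View pics/wrist0.png

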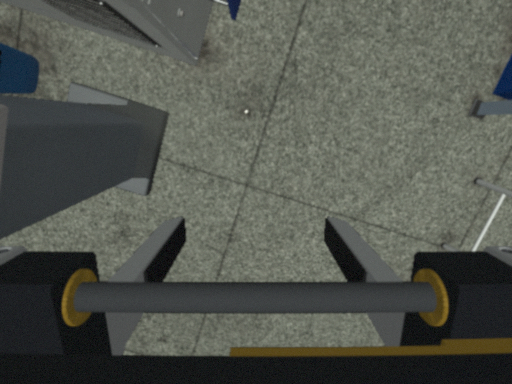

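The scene view shows the block with the grey-knobbed screw near (195,225) and the box near (158,272); the arm hides the tower. In the top view the block is at about (192,196) and the tower at about (320,198). I'll zoom in.

```bash
python3 - <<'E'
import cv2
a=cv2.imread('pics/top0.png')[135:230,130:365]; cv2.imwrite('pics/topz.png',cv2.resize(a,None,fx=3.4,fy=3.4,interpolation=cv2.INTER_CUBIC))
a=cv2.imread('pics/scene0.png')[160:300,100:350]; cv2.imwrite('pics/scenez.png',cv2.resize(a,None,fx=3.2,fy=3.2,interpolation=cv2.INTER_CUBIC))
E
```

```text
(no output)
```

View pics/topz.png

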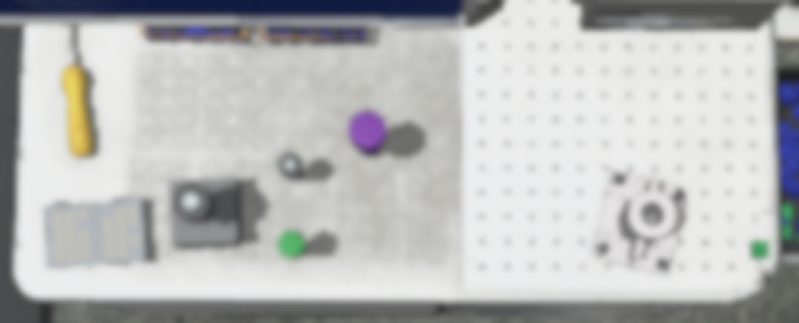

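View pics/scenez.png

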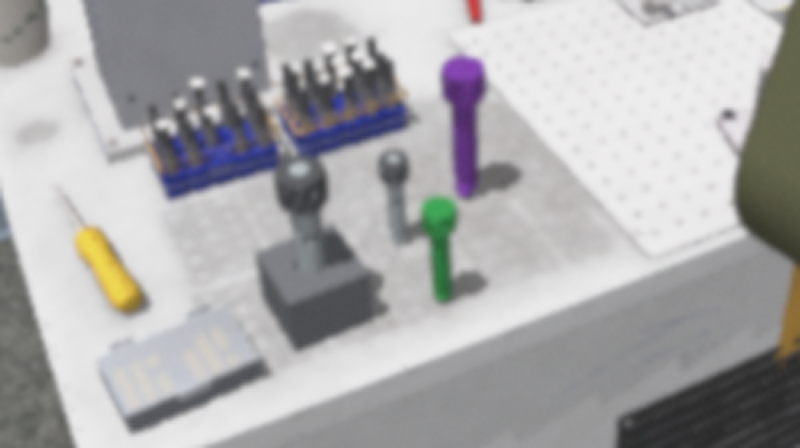

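Top zoom: screw knob at (195,200), tower bore at (652,213), box, green-capped cutter at (760,250). Scene zoom: knob at (301,182).

```bash
cat >> h.py <<'E'
def ray(c,uv,T=None):
    K=np.array([[c['fx'],0,c['cx']],[0,c['fy'],c['cy']],[0,0,1]])
    p=cv2.undistortPoints(np.array([[uv]],float),K,np.array(c['distortion']))[0,0]
    T=np.array(c['cam_to_world']) if T is None else T
    d=T[:3,:3]@np.array([p[0],p[1],1]); return T[:3,3],d/np.linalg.norm(d)
def wT(s,c):
    from scipy.spatial.transform import Rotation as R
    T=np.eye(4);T[:3,:3]=R.from_euler('xyz',s['eef_rot']).as_matrix();T[:3,3]=s['eef_pos']; return T@np.array(c['tool_from_camera'])
def atz(o,d,z): return o+d*(z-o[2])/d[2]
def tri(rs):
    A=sum(np.eye(3)-np.outer(d,d) for o,d in rs);b=sum((np.eye(3)-np.outer(d,d))@o for o,d in rs);p=np.linalg.solve(A,b)
    return p,[np.linalg.norm((np.eye(3)-np.outer(d,d))@(p-o)) for o,d in rs]
def load(fn):
    x=np.load('pics/'+fn+'.npy',allow_pickle=True).item(); return x['s'],x['c']
E
python3 - <<'E'
from h import *
t=load('top0')[1];s=load('scene0')[1]
z=lambda u,v:(130+u/3.4-.35,135+v/3.4-.35)
zs=lambda u,v:(100+u/3.2-.35,160+v/3.2-.35)
print(tri([ray(t,z(197,201)),ray(s,zs(301,182))]))
for n,p,h in [('bore',(652,213),94),('cutter',(760,250),14),('box',(97,232),26),('sd',(78,110),27),('green',(290,244),90),('grey',(290,165),90),('purple',(367,130),130),('block',(208,215),50),('deskedge',(300,300),0)]:
    print(n,atz(*ray(t,z(*p)),h).round())
E
```

```text
(array([430.10039321, 312.63239703, 125.03977439]), [np.float64(2.8704941792443037), np.float64(2.870494179244222)])
bore [ 422. -117.   94.]
cutter [ 394. -237.   14.]
box [409. 421.  26.]
sd [531. 444.  27.]
green [392. 226.  90.]
grey [468. 227.  90.]
purple [495. 153. 130.]
block [424. 309.  50.]
deskedge [344. 222.   0.]
```

```bash
cat >> h.py <<'E'
def plan(pos,yaw,n,jaw=100,long=True):
    """rows from the present pose to pos/yaw (tool vertical); prints rounded rows"""
    s=monitor.read_state(); p=s['eef_pos'].copy(); y=s['eef_rot'][2]
    dy=yaw-y
    if not long: dy=(dy+np.pi)%(2*np.pi)-np.pi
    out=[]
    tgt=np.array(pos,float)
    for i in range(n):
        d=(tgt-p)/(n-i); r=round(dy/n,3)
        row=[round((d[0]*np.cos(y)+d[1]*np.sin(y))/10,2),round((d[0]*np.sin(y)-d[1]*np.cos(y))/10,2),round(-d[2]/10,2),0,0,r,jaw]
        p=p+10*np.array([row[0]*np.cos(y)+row[1]*np.sin(y),row[0]*np.sin(y)-row[1]*np.cos(y),-row[2]]); y+=r
        out.append(row)
    import json
    print('j',s['joints'].round(2),'pos',s['eef_pos'].round(1),'yaw',round(s['eef_rot'][2],3))
    for i in range(0,n,8): print(json.dumps(out[i:i+8]))
E
python3 -c "
from h import *
plan([400,-117,320],1.3,14)"
```

```text
j [-1.33  0.3   1.52  0.    1.32 -0.07] pos [ 168.2 -523.5  205. ] yaw 0.311
[[2.46, -2.26, -0.82, 0, 0, 0.071, 100], [2.62, -2.08, -0.82, 0, 0, 0.071, 100], [2.76, -1.89, -0.82, 0, 0, 0.071, 100], [2.89, -1.68, -0.82, 0, 0, 0.071, 100], [3.0, -1.48, -0.82, 0, 0, 0.071, 100], [3.1, -1.26, -0.82, 0, 0, 0.071, 100], [3.18, -1.04, -0.82, 0, 0, 0.071, 100], [3.24, -0.81, -0.82, 0, 0, 0.071, 100]]
[[3.29, -0.58, -0.82, 0, 0, 0.071, 100], [3.32, -0.34, -0.82, 0, 0, 0.071, 100], [3.34, -0.1, -0.82, 0, 0, 0.071, 100], [3.34, 0.13, -0.83, 0, 0, 0.071, 100], [3.32, 0.37, -0.82, 0, 0, 0.071, 100], [3.28, 0.6, -0.83, 0, 0, 0.071, 100]]
```

```bash
sed -i 's/0,0,r,jaw\]/0,0,-r,jaw]/' h.py
python3 -m jog '[[2.46,-2.26,-0.8,0,0,-0.071,100],[2.62,-2.08,-0.8,0,0,-0.071,100],[2.76,-1.89,-0.8,0,0,-0.071,100],[2.89,-1.68,-0.8,0,0,-0.071,100],[3.0,-1.48,-0.8,0,0,-0.071,100],[3.1,-1.26,-0.8,0,0,-0.071,100],[3.18,-1.04,-0.8,0,0,-0.071,100],[3.24,-0.81,-0.8,0,0,-0.071,100]]'
python3 -c "
from h import *
plan([400,-117,320],1.3,7)"
```

```text
clock: 0.95
eef_pos: [301.1, -289.9, 269.7]
eef_rot: [-3.142, -0.0, 0.882]
wrist_force: [-0.1, 0.1, 0.5]
finger_gap: 93.9
j [-0.85 -0.05  1.76  0.    1.43 -0.17] pos [ 301.1 -289.9  269.7] yaw 0.882
[[2.81, -0.48, -0.72, 0, 0, -0.06, 100], [2.83, -0.31, -0.72, 0, 0, -0.06, 100], [2.84, -0.14, -0.72, 0, 0, -0.06, 100], [2.85, 0.03, -0.72, 0, 0, -0.06, 100], [2.84, 0.2, -0.72, 0, 0, -0.06, 100], [2.82, 0.37, -0.72, 0, 0, -0.06, 100], [2.79, 0.53, -0.71, 0, 0, -0.06, 100]]
```

```bash
python3 -m jog '[[2.81,-0.48,-0.72,0,0,-0.06,100],[2.83,-0.31,-0.72,0,0,-0.06,100],[2.84,-0.14,-0.72,0,0,-0.06,100],[2.85,0.03,-0.72,0,0,-0.06,100],[2.84,0.2,-0.72,0,0,-0.06,100],[2.82,0.37,-0.72,0,0,-0.06,100],[2.79,0.53,-0.71,0,0,-0.06,100],[0,0,0,0,0,0,100]]'
python3 -c "
from h import *
s,c=snap('wrist','w1')
a=cv2.resize(c['color'],(796,597));cv2.imwrite('pics/w1b.png',a)"
```

```text
clock: 1.75
eef_pos: [401.1, -116.7, 320.3]
eef_rot: [3.141, -0.0, 1.303]
wrist_force: [0.1, -0.3, 0.0]
finger_gap: 94.1
```

View pics/w1.png

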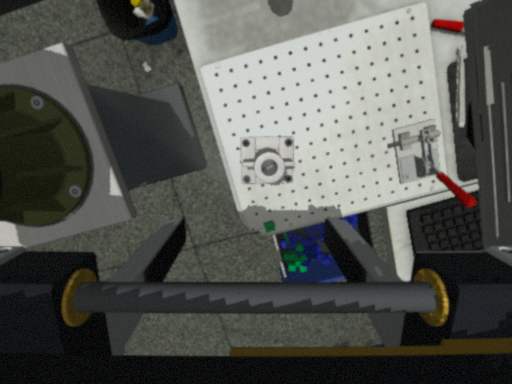

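The wrist view shows the tower at (268,167) with its bore, and the green-capped cutter at (269,226). I'll zoom on the bore rim.

```bash
python3 - <<'E'
from h import *
s,c=load('w1')
a=c['color'][125:195,230:310]; cv2.imwrite('pics/w1z.png',cv2.resize(a,None,fx=8,fy=8,interpolation=cv2.INTER_CUBIC))
o,d=ray(c,(268,167),wT(s,c)); print(atz(o,d,94), o)
print(atz(*ray(c,(269,226),wT(s,c)),10))
plan([380,60,320],2.2,8)
E
```

```text
[ 420.95951438 -115.24712677   94.        ] [419.41674114 -47.34219567 499.26538616]
[ 395.22084902 -236.07978824   10.        ]
j [-0.37 -0.07  1.67 -0.    1.54 -0.1 ] pos [ 400.4 -117.8  319.8] yaw 1.301
[[2.07, -0.84, -0.0, 0, 0, -0.112, 100], [2.15, -0.6, -0.0, 0, 0, -0.112, 100], [2.21, -0.36, -0.0, 0, 0, -0.112, 100], [2.23, -0.11, -0.0, 0, 0, -0.112, 100], [2.23, 0.14, -0.01, 0, 0, -0.112, 100], [2.2, 0.4, -0.0, 0, 0, -0.112, 100], [2.15, 0.64, -0.01, 0, 0, -0.112, 100], [2.06, 0.87, -0.0, 0, 0, -0.112, 100]]
```

View pics/w1z.png

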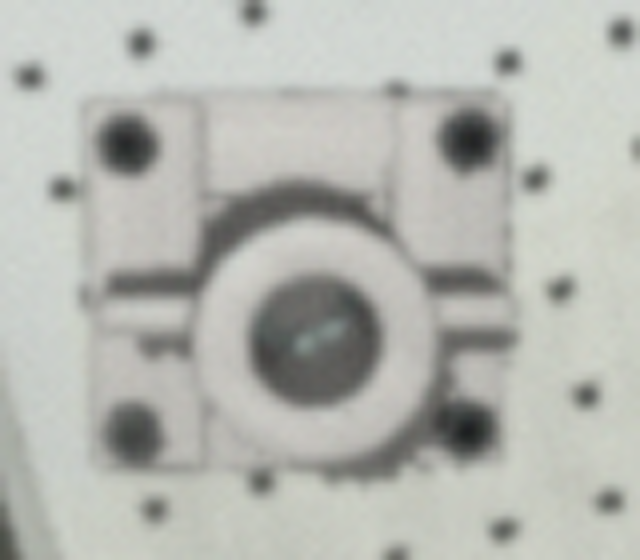

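```bash
python3 -m jog '[[2.07,-0.84,0,0,0,-0.112,100],[2.15,-0.6,0,0,0,-0.112,100],[2.21,-0.36,0,0,0,-0.112,100],[2.23,-0.11,0,0,0,-0.112,100],[2.23,0.14,0,0,0,-0.112,100],[2.2,0.4,0,0,0,-0.112,100],[2.15,0.64,0,0,0,-0.112,100],[2.06,0.87,0,0,0,-0.112,100]]'
python3 -c "
from h import *
s,c=snap('wrist','w2')
plan([400,290,320],3.14,12)"
```

```text
clock: 2.6
eef_pos: [379.7, 59.1, 319.4]
eef_rot: [-3.141, -0.0, 2.197]
wrist_force: [0.7, -0.5, 0.4]
finger_gap: 94.1
j [ 0.06 -0.15  1.74  0.    1.55 -0.57] pos [379.4  61.1 319.4] yaw 2.205
[[1.43, 1.27, -0.0, 0, 0, -0.078, 100], [1.33, 1.38, -0.01, 0, 0, -0.078, 100], [1.22, 1.48, -0.0, 0, 0, -0.078, 100], [1.1, 1.57, -0.01, 0, 0, -0.078, 100], [0.98, 1.65, -0.0, 0, 0, -0.078, 100], [0.85, 1.72, -0.01, 0, 0, -0.078, 100], [0.71, 1.78, -0.0, 0, 0, -0.078, 100], [0.57, 1.83, -0.01, 0, 0, -0.078, 100]]
[[0.42, 1.86, -0.0, 0, 0, -0.078, 100], [0.28, 1.89, -0.01, 0, 0, -0.078, 100], [0.13, 1.91, -0.0, 0, 0, -0.078, 100], [-0.02, 1.92, -0.01, 0, 0, -0.078, 100]]
```

View pics/w2.png

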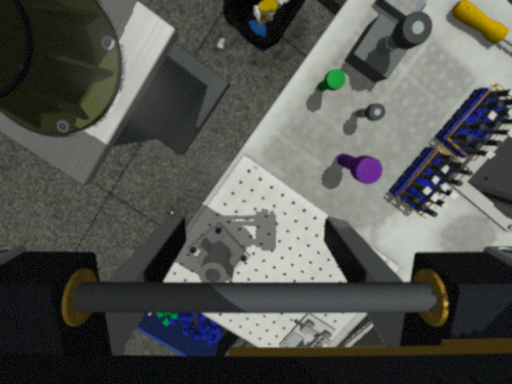

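Here the screw knob is at about (411,28), the block next to it at (378,47), and the tower boss at about (214,270).

```bash
python3 -m jog '[[1.43,1.27,0,0,0,-0.078,100],[1.33,1.38,0,0,0,-0.078,100],[1.22,1.48,0,0,0,-0.078,100],[1.1,1.57,0,0,0,-0.078,100],[0.98,1.65,0,0,0,-0.078,100],[0.85,1.72,0,0,0,-0.078,100],[0.71,1.78,0,0,0,-0.078,100],[0.57,1.83,0,0,0,-0.078,100]]'
python3 -m jog '[[0.42,1.86,0,0,0,-0.078,100],[0.28,1.89,0,0,0,-0.078,100],[0.13,1.91,0,0,0,-0.078,100],[0,1.92,0,0,0,-0.078,100],[0,0,0,0,0,0,100]]'
python3 -c "
from h import *
s,c=snap('wrist','w3')
a=load('w2')[1]['color'][230:300,170:260]; cv2.imwrite('pics/w2z.png',cv2.resize(a,None,fx=8,fy=8,interpolation=cv2.INTER_CUBIC))
"
```

```text
clock: 3.45
eef_pos: [395.7, 211.4, 319.4]
eef_rot: [-3.141, -0.0, 2.819]
wrist_force: [-0.2, 0.0, -0.2]
finger_gap: 94.2
clock: 3.95
eef_pos: [403.2, 288.2, 318.9]
eef_rot: [-3.141, -0.001, 3.132]
wrist_force: [-0.2, -0.2, 0.0]
finger_gap: 94.2
```

View pics/w3.png

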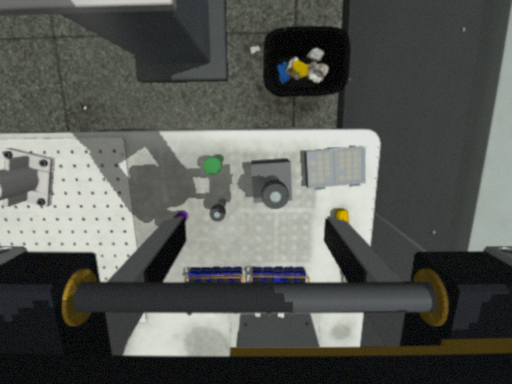

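View pics/w2z.png

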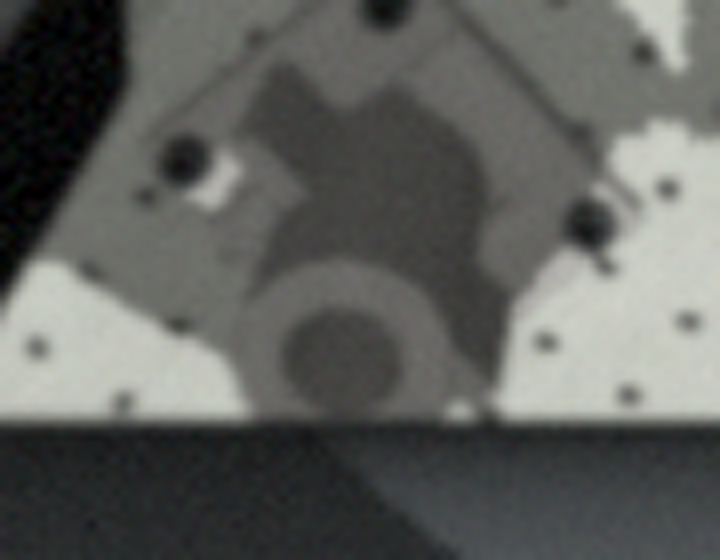

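Bore in w2 is at about (212.2,273.9), and the knob in w3 at about (275,195). Zoom on the knob in w2 and w3.

```bash
python3 -c "
from h import *
a=load('w3')[1]['color'][150:220,240:310]; b=load('w2')[1]['color'][0:70,370:440]
cv2.imwrite('pics/w3z.png',np.hstack([cv2.resize(x,(395,395),interpolation=cv2.INTER_CUBIC) for x in (a,b)]))
r=[]
for n,p in (('w1',(269.1,167.1)),('w2',(212.2,273.9))):
    s,c=load(n); r.append(ray(c,p,wT(s,c))); print(atz(*r[-1],94))
print(tri(r)); t=load('top0')[1]
r.append(ray(t,(130+652/3.4-.35,135+213/3.4-.35)));print(atz(*r[-1],94)); print(tri(r))
"
```

```text
[ 422.45991307 -115.8104191    94.        ]
[ 420.85219046 -114.81922865   94.        ]
(array([ 422.03515757, -116.64340959,   90.40849729]), [np.float64(0.5040341531509119), np.float64(0.5040341531510161)])
[ 422.26374623 -116.5633001    94.        ]
(array([ 422.28864733, -116.96068407,   89.93436064]), [np.float64(0.49972022590022586), np.float64(0.631912048540405), np.float64(0.47690499119759594)])
```

View pics/w3z.png

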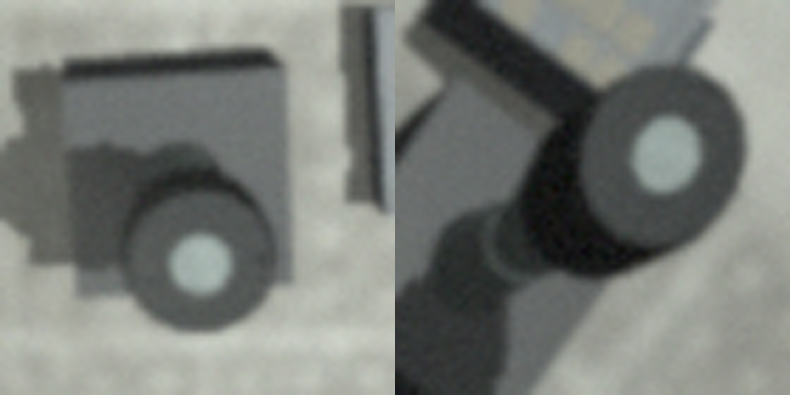

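```bash
python3 -c "
from h import *
r=[]
for n,p in (('w3',(275.0,196.4)),('w2',(417.6,27.1))):
    s,c=load(n); r.append(ray(c,p,wT(s,c))); print(atz(*r[-1],138))
print(tri(r))
t=load('top0')[1]; r.append(ray(t,(187.7,194))); print(atz(*r[-1],138)); print(tri(r))
s,c=load('w3')
for p in ((64,75),(280,68),(80,290)):print('blk',atz(*ray(c,(239.6+p[0]/5.643,149.6+p[1]/5.643),wT(s,c)),50))
plan([425,310,160],3.1416,8)"
```

```text
[427.71991738 314.77744473 138.        ]
[427.89243587 314.68891203 138.        ]
(array([427.86414069, 314.79715056, 137.7761016 ]), [np.float64(0.08182858771066734), np.float64(0.08182858771075059)])
[426.72128971 307.8338044  138.        ]
(array([426.28747325, 311.03702339, 143.39606156]), [np.float64(3.357533885084496), np.float64(0.6389578733001321), np.float64(3.9099397987917346)])
blk [395.46495674 282.15295758  50.        ]
blk [394.08602018 343.16257324  50.        ]
blk [458.62533162 285.96191639  50.        ]
j [ 0.55  0.11  1.48 -0.    1.55 -1.01] pos [403.1 287.4 319.1] yaw 3.129
[[-0.27, 0.29, 1.99, 0, 0, -0.002, 100], [-0.27, 0.29, 1.99, 0, 0, -0.002, 100], [-0.27, 0.28, 1.99, 0, 0, -0.002, 100], [-0.27, 0.28, 1.99, 0, 0, -0.002, 100], [-0.27, 0.29, 1.99, 0, 0, -0.002, 100], [-0.28, 0.28, 1.99, 0, 0, -0.002, 100], [-0.27, 0.28, 1.98, 0, 0, -0.002, 100], [-0.28, 0.29, 1.99, 0, 0, -0.002, 100]]
```

```bash
python3 -m jog '[[-0.31,0.34,2.4,0,0,0,100],[-0.31,0.34,2.4,0,0,0,100],[-0.31,0.34,2.4,0,0,0,100],[-0.31,0.34,2.4,0,0,0,100],[-0.31,0.34,2.4,0,0,0,100],[-0.31,0.34,2.4,0,0,0,100],[-0.31,0.34,2.4,0,0,0,100],[-0.31,0.34,0,0,0,0,100]]' 25
python3 -c "
from h import *
s,c=snap('wrist','w4')
plan([427.8,314.8,105],3.1416,3)"
```

```text
clock: 4.8
eef_pos: [427.2, 312.9, 149.1]
eef_rot: [-3.139, -0.004, 3.127]
wrist_force: [-0.4, -0.4, -0.3]
finger_gap: 94.1
j [ 0.56  0.31  1.64 -0.    1.19 -0.99] pos [428.2 313.9 151.2] yaw 3.128
[[0.02, 0.03, 1.54, 0, 0, -0.005, 100], [0.01, 0.03, 1.54, 0, 0, -0.005, 100], [0.02, 0.02, 1.54, 0, 0, -0.005, 100]]
```

View pics/w4.png

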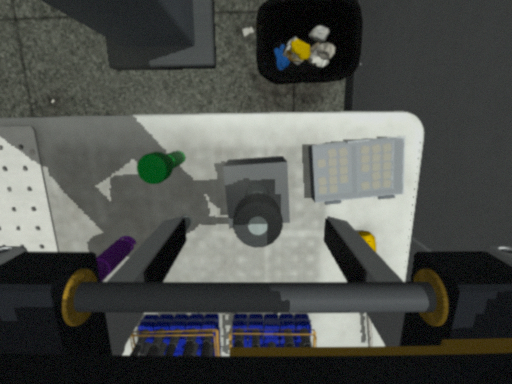

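The knob, at (258,227), is centred between the fingers. I'll go down and grip.

```bash
python3 -m jog '[[0,0.02,1.54,0,0,0,100],[0,0.02,1.54,0,0,0,100],[0,0.02,1.5,0,0,0,100],[0,0,0,0,0,0,100],[0,0,0,0,0,0,20],[0,0,0,0,0,0,20],[0,0,0,0,0,0,20],[0,0,0,0,0,0,20]]' 25
python3 -m jog '[[0,0,0,0,0,0,20],[0,0,0,0,0,0,20]]' 25
python3 -c "
from h import *
s,c=snap('wrist','w5');print(s)"
```

```text
clock: 5.65
eef_pos: [428.1, 315.5, 106.6]
eef_rot: [3.141, 0.001, 3.131]
wrist_force: [0.4, 0.3, 0.4]
finger_gap: 65.2
clock: 5.85
eef_pos: [427.9, 315.5, 106.1]
eef_rot: [3.141, 0.0, 3.131]
wrist_force: [1.3, 0.9, 1.4]
finger_gap: 49.5
{'clock': 5.85, 'joints': array([ 5.66395588e-01,  3.63898808e-01,  1.68157772e+00,  2.08763164e-05,
        1.09596403e+00, -9.93604980e-01]), 'qd': array([-0.00115006,  0.00182104,  0.00254072, -0.00011002, -0.00163334,
       -0.00010529]), 'effort': array([-1.28341571e-02, -5.32074881e+01, -3.16091859e+01,  2.38510739e-02,
        7.58225354e-02,  7.65744589e-04]), 'eef_pos': array([427.89135113, 315.47304827, 106.07707148]), 'eef_rot': array([3.14149410e+00, 1.17319882e-04, 3.13078735e+00]), 'wrist_force': array([1.33505911, 0.94117873, 1.3925187 ]), 'moment': array([ 0.03306215, -0.16562516, -0.01507783]), 'finger_gap': 49.47332411661925}
```

View pics/w5.png

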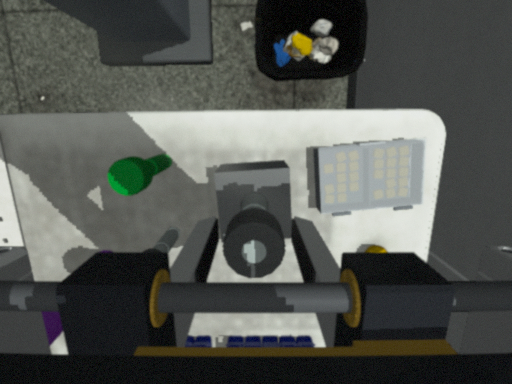

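```bash
python3 -m jog '[[0,0,0,0,0,0,10],[0,0,0,0,0,0,10],[0,0,0,0,0,0,10],[0,0,0,0,0,0,10]]' 40
python3 -c "
from h import *
s,c=snap('wrist','w6')
plan([428,315,150],3.13,4,10)"
```

```text
clock: 6.3
eef_pos: [427.9, 315.4, 105.9]
eef_rot: [-3.142, -0.0, 3.131]
wrist_force: [-0.1, -0.0, -0.4]
finger_gap: 35.6
j [ 0.57  0.36  1.68  0.    1.1  -0.99] pos [427.9 315.4 105.9] yaw 3.131
[[-0.0, -0.01, -1.1, 0, 0, 0.0, 10], [-0.0, -0.01, -1.1, 0, 0, 0.0, 10], [-0.01, -0.01, -1.1, 0, 0, 0.0, 10], [-0.0, -0.01, -1.11, 0, 0, 0.0, 10]]
```

View pics/w6.png

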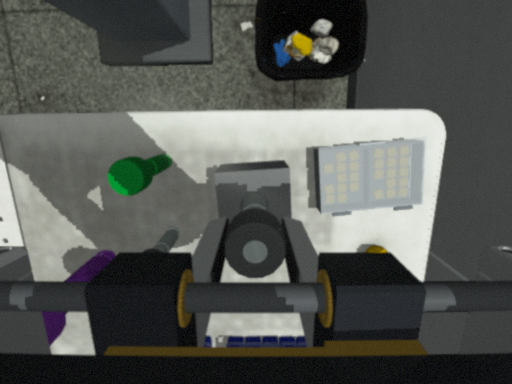

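Firm grip at 35.6 mm, knob at (255,250). Lifting.

```bash
python3 -m jog '[[0,0,-1,0,0,0,10],[0,0,-1.5,0,0,0,10],[0,0,-1.5,0,0,0,10],[0,0,-1.5,0,0,0,10],[0,0,-1.5,0,0,0,10],[0,0,-1.5,0,0,0,10],[0,0,-1.5,0,0,0,10],[0,0,-1.5,0,0,0,10]]' 40
python3 -c "
from h import *
plan([422,-116,226],2.75,18,10,)"
```

```text
clock: 7.15
eef_pos: [427.7, 315.3, 222.0]
eef_rot: [-3.142, -0.0, 3.131]
wrist_force: [-0.8, -0.1, -3.2]
finger_gap: 35.4
j [ 0.57  0.25  1.55  0.    1.35 -0.99] pos [427.7 315.3 222. ] yaw 3.131
[[0.01, -2.4, -0.02, 0, 0, 0.021, 10], [-0.04, -2.4, -0.02, 0, 0, 0.021, 10], [-0.1, -2.39, -0.02, 0, 0, 0.021, 10], [-0.15, -2.39, -0.02, 0, 0, 0.021, 10], [-0.2, -2.39, -0.02, 0, 0, 0.021, 10], [-0.25, -2.38, -0.02, 0, 0, 0.021, 10], [-0.29, -2.38, -0.02, 0, 0, 0.021, 10], [-0.35, -2.37, -0.02, 0, 0, 0.021, 10]]
[[-0.39, -2.36, -0.02, 0, 0, 0.021, 10], [-0.44, -2.36, -0.02, 0, 0, 0.021, 10], [-0.49, -2.35, -0.03, 0, 0, 0.021, 10], [-0.54, -2.33, -0.02, 0, 0, 0.021, 10], [-0.59, -2.32, -0.03, 0, 0, 0.021, 10], [-0.64, -2.31, -0.02, 0, 0, 0.021, 10], [-0.69, -2.3, -0.03, 0, 0, 0.021, 10], [-0.74, -2.28, -0.02, 0, 0, 0.021, 10]]
[[-0.79, -2.26, -0.03, 0, 0, 0.021, 10], [-0.83, -2.25, -0.02, 0, 0, 0.021, 10]]
```

```bash
python3 -m jog '[[0,-1.5,0,0,0,0,10],[0,-2.5,0,0,0,0,10],[0,-3,0,0,0,0,10],[0,-3,0,0,0,0,10],[0,-3,0,0,0,0,10],[0,-3,0,0,0,0,10],[0,-3,0,0,0,0,10],[0,-3,0,0,0,0,10]]' 40
python3 -m jog '[[0,-3,0,0,0,-0.1,10],[0.3,-3,0,0,0,-0.1,10],[0.6,-3,0,0,0,-0.1,10],[0.9,-3,0,0,0,-0.1,10],[1,-2.5,0,0,0,0,10],[0.6,-1.5,0,0,0,0,10],[0,0,0,0,0,0,10],[0,0,0,0,0,0,10]]' 40
python3 -c "
from h import *
plan([422,-116,226],3.53,4,10)
s,c=snap('wrist','w7')
"
```

```text
clock: 7.95
eef_pos: [424.6, 93.6, 220.4]
eef_rot: [-3.141, -0.001, 3.131]
wrist_force: [0.5, 0.0, -2.4]
finger_gap: 35.8
clock: 8.75
eef_pos: [424.3, -69.8, 220.6]
eef_rot: [3.141, -0.0, -2.753]
wrist_force: [-0.1, 0.6, -3.3]
finger_gap: 35.7
j [-0.25  0.02  1.81  0.    1.31 -2.21] pos [424.3 -69.8 220.6] yaw -2.753
[[0.49, -1.05, -0.14, 0, 0, -1.571, 10], [1.05, 0.49, -0.13, 0, 0, -1.571, 10], [-0.49, 1.05, -0.14, 0, 0, -1.571, 10], [-1.04, -0.5, -0.13, 0, 0, -1.571, 10]]
```

View pics/w7.png

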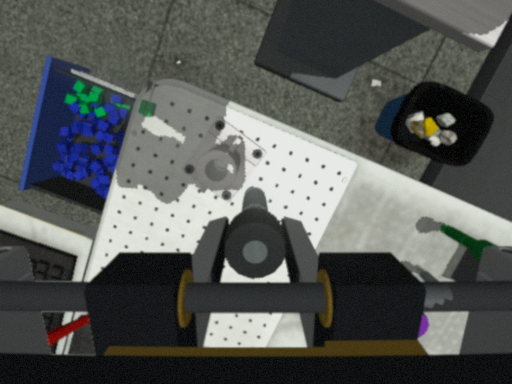

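The wrist view shows the screw held, with its knob at (255,250), its tip at about (254,190), and the boss at about (222,166). I'll check the lean and refine the bore.

```bash
cat >> h.py <<'E'
def proj(c,p):
    T=np.linalg.inv(np.array(c['tool_from_camera'])); K=np.array([[c['fx'],0,c['cx']],[0,c['fy'],c['cy']],[0,0,1]])
    return cv2.projectPoints(np.array([p],float),cv2.Rodrigues(T[:3,:3])[0],T[:3,3],K,np.array(c['distortion']))[0].ravel()
E
python3 - <<'E'
from h import *
s,c=load('w7')
print('tip',proj(c,[0,0,99.2]),'top',proj(c,[0,0,-32.8]))
print('10mm at tip in x',proj(c,[10,0,99.2]))
a=c['color'][130:270,180:300]; cv2.imwrite('pics/w7z.png',cv2.resize(a,None,fx=4.2,fy=4.2,interpolation=cv2.INTER_CUBIC))
s,c=snap('scene','s1')
a=c['color'][100:340,200:512]; cv2.imwrite('pics/s1z.png',cv2.resize(a,None,fx=2.4,fy=2.4,interpolation=cv2.INTER_CUBIC))
E
```

```text
tip [254.18523496 193.65391276] top [253.5760441  251.62101601]
10mm at tip in x [254.1757581  184.04921606]
```

View pics/w7z.png

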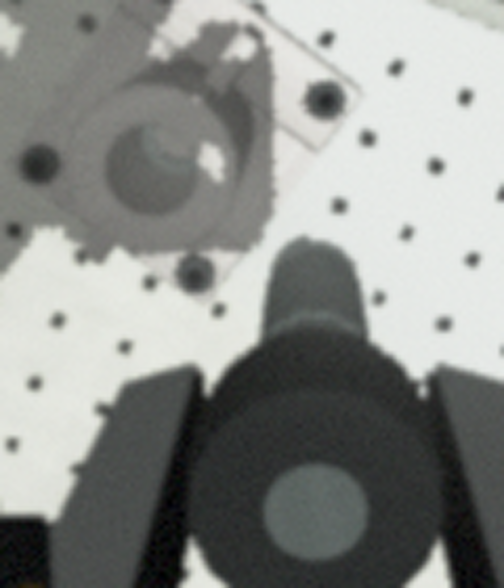

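View pics/s1z.png

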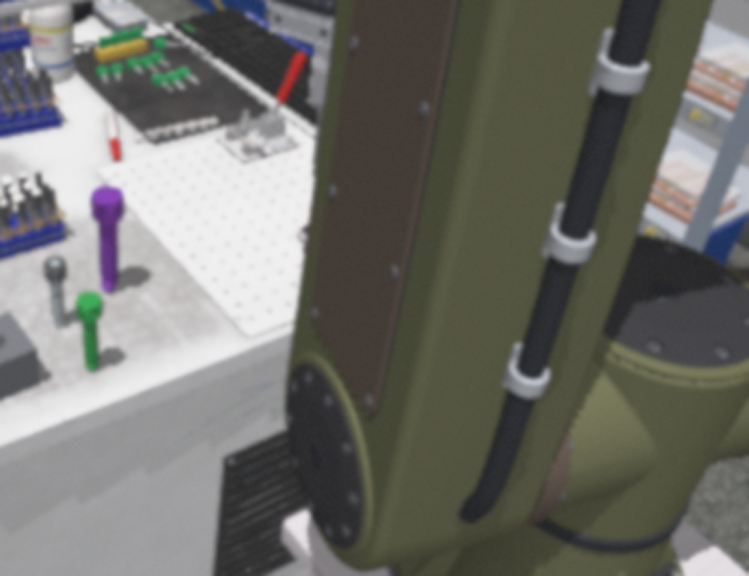

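```bash
python3 - <<'E'
from h import *
r=[]
for n,p in (('w1',(269.1,167.1)),('w2',(212.2,273.9)),('w7',(215.8,169.6))):
    s,c=load(n); r.append(ray(c,p,wT(s,c))); print(atz(*r[-1],94))
print(tri(r))
plan([422,-116,226],3.53-2*np.pi,4,10)
E
```

```text
[ 422.45991307 -115.8104191    94.        ]
[ 420.85219046 -114.81922865   94.        ]
[ 421.47360848 -116.31399003   94.        ]
(array([ 422.06669525, -116.56081636,   90.61834543]), [np.float64(0.4545211861321502), np.float64(0.5574791524005225), np.float64(0.10672212275840481)])
j [-0.25  0.02  1.81  0.    1.31 -2.21] pos [424.6 -69.2 220.7] yaw -2.752
[[0.5, -1.06, -0.13, 0, 0, 0.0, 10], [0.51, -1.06, -0.13, 0, 0, 0.0, 10], [0.5, -1.06, -0.13, 0, 0, 0.0, 10], [0.51, -1.05, -0.14, 0, 0, 0.0, 10]]
```

```bash
python3 -m jog '[[0.5,-1.05,0,0,0,0,10],[0.5,-1.05,0,0,0,0,10],[0.5,-1.05,0,0,0,0,10],[0.5,-1.05,0.6,0,0,0,10],[0,0,1,0,0,0,10],[0,0,0.3,0,0,0,10],[0,0,0,0,0,0,10]]' 40
python3 -c "
from h import *
plan([421.7,-115.9,200],3.53-2*np.pi,4,10)
s,c=snap('wrist','w8')
a=c['color'][130:270,180:320]; cv2.imwrite('pics/w8z.png',cv2.resize(a,None,fx=4.2,fy=4.2,interpolation=cv2.INTER_CUBIC))
"
```

```text
clock: 9.55
eef_pos: [422.0, -115.8, 201.1]
eef_rot: [3.14, -0.001, -2.752]
wrist_force: [0.0, 0.7, -2.3]
finger_gap: 35.1
j [-0.35  0.05  1.82  0.    1.27 -2.31] pos [ 422.  -115.8  201.1] yaw -2.752
[[0.01, 0.0, 0.03, 0, 0, 0.0, 10], [0.01, 0.0, 0.03, 0, 0, 0.0, 10], [0.01, 0.0, 0.03, 0, 0, 0.0, 10], [0.0, 0.0, 0.02, 0, 0, 0.0, 10]]
```

View pics/w8z.png

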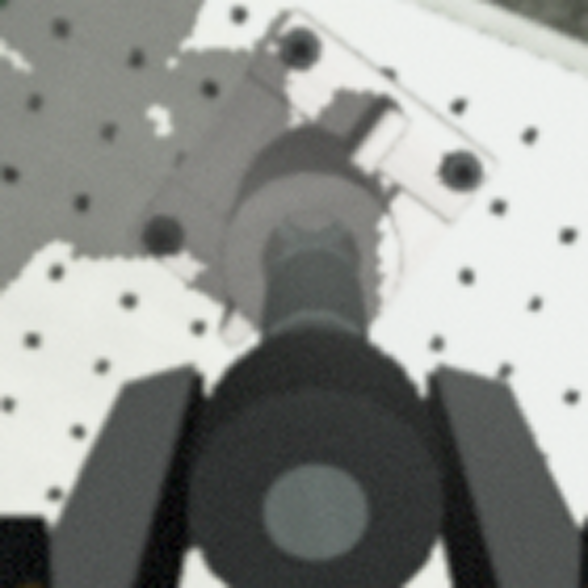

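The ring is centred at about column 311 and the screw at about 313, so they line up. I'll lower slowly and watch the force.

```bash
python3 -m jog '[[0,0,0.4,0,0,0,10],[0,0,0.4,0,0,0,10],[0,0,0.4,0,0,0,10],[0,0,0.4,0,0,0,10],[0,0,0.4,0,0,0,10],[0,0,0,0,0,0,10]]' 40
python3 -c "
from h import *
s=monitor.read_state();print(s['wrist_force'],s['moment'])
s,c=snap('wrist','w9')
a=c['color'][130:270,180:320]; cv2.imwrite('pics/w9z.png',cv2.resize(a,None,fx=4.2,fy=4.2,interpolation=cv2.INTER_CUBIC))
"
```

```text
clock: 10.2
eef_pos: [422.1, -116.0, 181.4]
eef_rot: [3.141, -0.001, -2.752]
wrist_force: [-0.1, 0.1, -2.7]
finger_gap: 35.6
[-0.14739492  0.05691365 -2.68693888] [ 0.03105546 -0.20505904  0.01837716]
```

View pics/w9z.png

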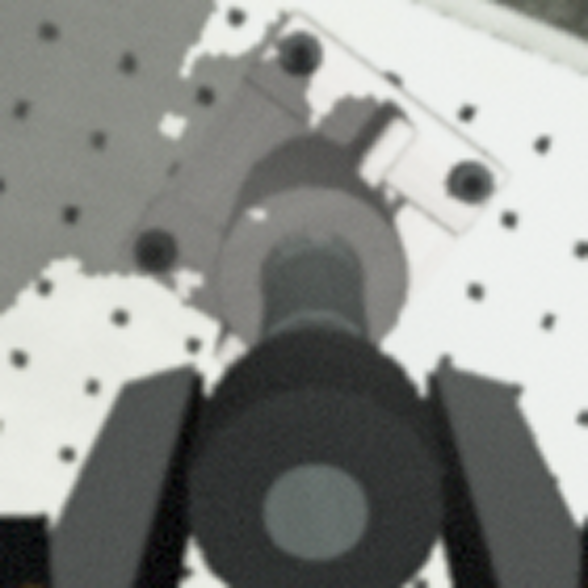

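The screw is in the bore with no contact force. Continuing down.

```bash
python3 -m jog '[[0,0,0.3,0,0,0,10],[0,0,0.3,0,0,0,10],[0,0,0.3,0,0,0,10],[0,0,0.3,0,0,0,10],[0,0,0.3,0,0,0,10],[0,0,0,0,0,0,10]]' 40
python3 -m jog '[[0,0,0.3,0,0,0,10],[0,0,0.3,0,0,0,10],[0,0,0.3,0,0,0,10],[0,0,0.3,0,0,0,10],[0,0,0.3,0,0,0,10],[0,0,0,0,0,0,10]]' 40
```

```text
clock: 10.85
eef_pos: [422.2, -116.1, 166.5]
eef_rot: [3.141, -0.001, -2.752]
wrist_force: [0.4, -0.6, -2.7]
finger_gap: 35.0
clock: 11.45
eef_pos: [422.2, -116.1, 151.5]
eef_rot: [3.141, -0.0, -2.752]
wrist_force: [0.4, 1.0, -3.4]
finger_gap: 35.4
```

```bash
python3 -m jog '[[0,0,0.3,0,0,0,10],[0,0,0.3,0,0,0,10],[0,0,0.3,0,0,0,10],[0,0,0.3,0,0,0,10],[0,0,0.3,0,0,0,10],[0,0,0,0,0,0,10]]' 40; python3 -m jog '[[0,0,0.1,0,0,0,10],[0,0,0.1,0,0,0,10],[0,0,0.1,0,0,0,10],[0,0,0.1,0,0,0,10],[0,0,0,0,0,0,10]]'; python3 -c "
from h import *
s=monitor.read_state();print(s['wrist_force'],s['moment'])"
```

```text
clock: 12.05
eef_pos: [422.2, -116.1, 136.5]
eef_rot: [3.141, -0.0, -2.752]
wrist_force: [0.5, 0.1, -3.5]
finger_gap: 35.7
clock: 12.55
eef_pos: [422.3, -116.1, 132.8]
eef_rot: [3.141, -0.0, -2.752]
wrist_force: [-0.2, -0.0, -3.8]
finger_gap: 35.4
[-0.2474246  -0.02275293 -3.753471  ] [ 0.06232597 -0.11574079  0.01452635]
```

```bash
python3 -m jog '[[0,0,0.1,0,0,0,10],[0,0,0.1,0,0,0,10],[0,0,0.1,0,0,0,10],[0,0,0.1,0,0,0,10],[0,0,0,0,0,0,10]]'
```

```text
clock: 13.05
eef_pos: [422.3, -116.1, 128.8]
eef_rot: [3.141, -0.0, -2.752]
wrist_force: [0.6, -0.0, -3.4]
finger_gap: 35.1
```

```bash
python3 -m jog '[[0,0,0.1,0,0,0,10],[0,0,0.1,0,0,0,10],[0,0,0,0,0,0,10]]'
```

```text
clock: 13.35
eef_pos: [422.3, -116.1, 126.8]
eef_rot: [3.141, -0.0, -2.752]
wrist_force: [-0.8, 0.4, -2.5]
finger_gap: 35.1
```

```bash
python3 -m jog '[[0,0,0.1,0,0,0,10],[0,0,0.1,0,0,0,10],[0,0,0,0,0,0,10]]'
```

```text
clock: 13.65
eef_pos: [422.7, -116.2, 125.5]
eef_rot: [-3.141, 0.001, -2.752]
wrist_force: [-1.0, 1.0, 4.5]
finger_gap: 35.5
```

```bash
python3 -m jog '[[0,0,0.1,0,0,0,10],[0,0,0,0,0,0,10],[0,0,0,0,0,0,10]]'
```

```text
clock: 13.95
eef_pos: [423.0, -116.2, 125.3]
eef_rot: [-3.14, 0.002, -2.752]
wrist_force: [-3.2, 1.7, 15.2]
finger_gap: 35.6
```

Contact at TCP z≈125.5, which puts the tip about 21 mm above the underside. I'll ease off and turn clockwise.

```bash
python3 -m jog '[[0,0,-0.04,0,0,0,10],[0,0,0,0,0,0.12,10],[0,0,0,0,0,0.12,10],[0,0,0,0,0,0.12,10],[0,0,0,0,0,0,10]]'
```

```text
clock: 14.45
eef_pos: [422.7, -116.2, 124.7]
eef_rot: [-3.141, 0.001, -3.114]
wrist_force: [-0.4, 0.4, 3.6]
finger_gap: 35.4
```

```bash
python3 -m jog '[[0,0,0,0,0,0.12,10],[0,0,0,0,0,0.12,10],[0,0,0,0,0,0.12,10],[0,0,0,0,0,0,10]]'
```

```text
clock: 14.85
eef_pos: [422.2, -116.1, 124.1]
eef_rot: [-3.142, -0.0, 2.812]
wrist_force: [-0.1, -0.7, -2.5]
finger_gap: 35.4
```

```bash
python3 -m jog '[[0,0,0.06,0,0,0.14,10],[0,0,0.03,0,0,0.14,10],[0,0,0.03,0,0,0.14,10],[0,0,0.03,0,0,0.14,10],[0,0,0,0,0,0,10]]'
```

```text
clock: 15.35
eef_pos: [422.5, -116.1, 122.8]
eef_rot: [3.141, 0.0, 2.254]
wrist_force: [0.6, 0.0, -1.5]
finger_gap: 35.3
```

```bash
python3 -m jog '[[0,0,0.04,0,0,0.14,10],[0,0,0.04,0,0,0.14,10],[0,0,0.03,0,0,0.14,10],[0,0,0.03,0,0,0.14,10],[0,0,0,0,0,0,10]]'; python3 -c "
from h import *
s=monitor.read_state();print(s['wrist_force'],s['moment'],s['joints'][5])"
```

```text
clock: 15.85
eef_pos: [422.7, -116.2, 121.6]
eef_rot: [3.141, 0.0, 1.696]
wrist_force: [3.6, 0.5, -0.9]
finger_gap: 35.3
[ 3.5727118   0.49365479 -0.86443661] [ 0.11697016 -0.83459411 -0.02216288] -0.4769965120585845
```

```bash
python3 -m jog '[[0,0,0.04,0,0,0.14,10],[0,0,0.03,0,0,0.14,10],[0,0,0.03,0,0,0.14,10],[0,0,0.03,0,0,0.14,10],[0,0,0,0,0,0,10]]'
```

```text
clock: 16.35
eef_pos: [422.8, -116.3, 120.4]
eef_rot: [3.14, -0.0, 1.137]
wrist_force: [3.7, -1.0, -1.2]
finger_gap: 35.5
```

```bash
python3 -m jog '[[0,0,0.03,0,0,0.14,10],[0,0,0.03,0,0,0.14,10],[0,0,0.03,0,0,0.14,10],[0,0,0.03,0,0,0.14,10],[0,0,0,0,0,0,10]]'
```

```text
clock: 16.85
eef_pos: [422.7, -116.3, 119.1]
eef_rot: [3.141, -0.001, 0.578]
wrist_force: [4.9, -1.6, -1.2]
finger_gap: 35.7
```

```bash
python3 -m jog '[[0,0,0.03,0,0,0.14,10],[0,0,0.03,0,0,0.14,10],[0,0,0.03,0,0,0.14,10],[0,0,0.03,0,0,0.14,10],[0,0,0,0,0,0,10]]'
```

```text
clock: 17.35
eef_pos: [422.6, -116.4, 117.9]
eef_rot: [3.141, -0.001, 0.018]
wrist_force: [4.2, -3.0, -2.4]
finger_gap: 35.2
```

```bash
python3 -m jog '[[0,0,0.04,0,0,0.14,10],[0,0,0.03,0,0,0.14,10],[0,0,0.03,0,0,0.14,10],[0,0,0.03,0,0,0.14,10],[0,0,0,0,0,0,10]]'; python3 -c "
from h import *
s=monitor.read_state();print(s['wrist_force'],s['moment'],s['joints'][5])"
```

```text
clock: 17.85
eef_pos: [422.5, -116.5, 116.6]
eef_rot: [3.141, -0.001, -0.542]
wrist_force: [4.2, -2.5, -1.8]
finger_gap: 35.5
[ 4.21108498 -2.46797792 -1.82429638] [-0.68288118 -0.87112296  0.03021901] 1.76113093592615
```

```bash
python3 -m jog '[[0,0,0.03,0,0,0.14,10],[0,0,0.03,0,0,0.14,10],[0,0,0.03,0,0,0.14,10],[0,0,0.03,0,0,0.14,10],[0,0,0,0,0,0,10],[0,0,0,0,0,0,10]]'; python3 -m jog '[[0,0,0,0,0,0,60],[0,0,0,0,0,0,60],[0,0,0,0,0,0,60],[0,0,0,0,0,0,60]]'
python3 -c "
from h import *
s,c=snap('wrist','w10'); print(s['wrist_force'])
t=np.array(c['tool_from_camera'])"
```

```text
clock: 18.45
eef_pos: [422.4, -116.4, 115.4]
eef_rot: [3.141, -0.001, -1.1]
wrist_force: [2.5, -5.1, 0.3]
finger_gap: 35.1
clock: 18.85
eef_pos: [422.2, -115.9, 115.1]
eef_rot: [3.141, 0.001, -1.108]
wrist_force: [-0.2, -0.5, 0.2]
finger_gap: 56.2
[-0.1813707  -0.5344766   0.24919439]
```

View pics/w10.png

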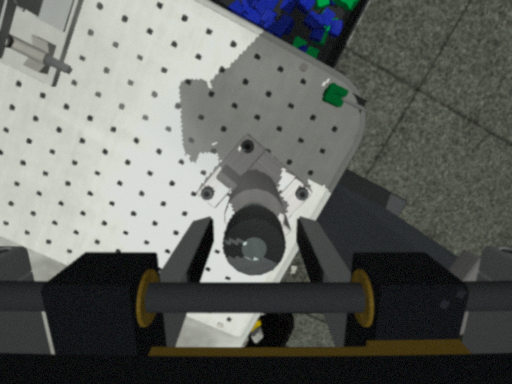

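The screw stands in the tower with its knob at (254,248), and the fingers are free. My estimate puts the tip about 11 mm up. For margin I'll turn back, regrip and add a little more.

```bash
python3 -m jog '[[0,0,0,0,0,-0.14,60],[0,0,0,0,0,-0.14,60],[0,0,0,0,0,-0.14,60],[0,0,0,0,0,-0.14,60],[0,0,0,0,0,-0.14,60],[0,0,0,0,0,-0.14,60],[0,0,0,0,0,-0.14,60],[0,0,0,0,0,-0.14,60]]'; python3 -m jog '[[0,0,0,0,0,0,10],[0,0,0,0,0,0,10],[0,0,0,0,0,0,10],[0,0,0,0,0,0,10],[0,0,0,0,0,0,10]]' 30
```

```text
clock: 19.7
eef_pos: [422.3, -116.0, 115.2]
eef_rot: [-3.141, 0.0, 0.017]
wrist_force: [-0.5, 0.7, -0.4]
finger_gap: 56.7
clock: 20.2
eef_pos: [422.3, -116.2, 115.2]
eef_rot: [3.142, -0.0, 0.01]
wrist_force: [-0.9, 0.3, -0.0]
finger_gap: 35.5
```

```bash
python3 -m jog '[[0,0,0.03,0,0,0.14,10],[0,0,0.03,0,0,0.14,10],[0,0,0.03,0,0,0.14,10],[0,0,0.03,0,0,0.14,10],[0,0,0,0,0,0,10]]' 30
```

```text
clock: 20.7
eef_pos: [422.3, -116.0, 114.0]
eef_rot: [-3.141, 0.0, -0.552]
wrist_force: [0.9, 0.4, 0.3]
finger_gap: 35.8
```

```bash
python3 -m jog '[[0,0,0.03,0,0,0.14,10],[0,0,0.03,0,0,0.14,10],[0,0,0.03,0,0,0.14,10],[0,0,0.03,0,0,0.14,10],[0,0,0,0,0,0,10]]' 30
python3 -m jog '[[0,0,0,0,0,0,100],[0,0,0,0,0,0,100],[0,0,0,0,0,0,100],[0,0,0,0,0,0,100],[0,0,0,0,0,0,100],[0,0,-1,0,0,0,100],[0,0,-2,0,0,0,100],[0,0,-2,0,0,0,100]]'
```

```text
clock: 21.2
eef_pos: [422.5, -116.1, 112.8]
eef_rot: [-3.141, -0.0, -1.108]
wrist_force: [1.3, 0.7, -1.6]
finger_gap: 35.8
clock: 22.0
eef_pos: [422.2, -116.1, 164.1]
eef_rot: [3.141, 0.0, -1.109]
wrist_force: [-0.1, 0.7, 0.1]
finger_gap: 93.0
```

```bash
python3 -m jog '[[0,0,-3,0,0,0,100],[0,0,-3,0,0,0,100],[0,0,-3,0,0,0,100],[-3,0,0,0,0,0,100],[-3,0,0,0,0,0,100],[0,0,0,0,0,0,100],[0,0,0,0,0,0,100]]'
python3 -c "
from h import *
s,c=snap('wrist','w11')"
python3 -m jog '[[-4,0,0,0,0,0,100],[-4,0,0,0,0,0,100],[-4,0,0,0,0,0,100],[-4,0,0,0,0,0,100],[0,0,0,0,0,0,100],[0,0,0,0,0,0,100]]'
python3 -c "
from h import *
s,c=snap('wrist','w12')
a=load('w11')[1]['color'];b=c['color'];cv2.imwrite('pics/w1112.png',cv2.resize(np.vstack([a[:240,100:400],b[:240,100:400]]),None,fx=1.25,fy=1.25))
snap('top','top2'); snap('scene','scene2')"
```

```text
clock: 22.7
eef_pos: [395.7, -62.3, 253.6]
eef_rot: [-3.141, -0.001, -1.108]
wrist_force: [-0.2, 0.2, -0.7]
finger_gap: 93.7
clock: 23.35
eef_pos: [319.2, 26.4, 253.1]
eef_rot: [-3.115, 0.037, -1.059]
wrist_force: [0.5, -0.9, -0.7]
finger_gap: 93.7
```

View pics/w1112.png

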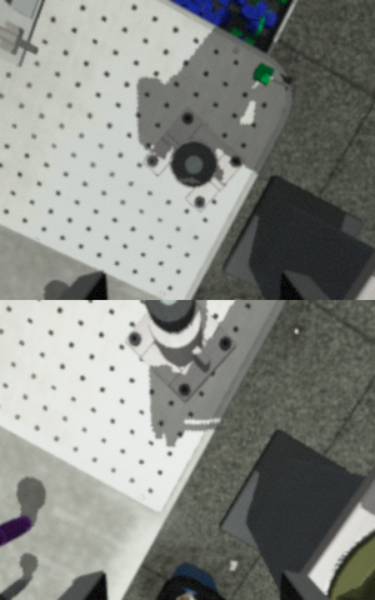

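View pics/top2.png

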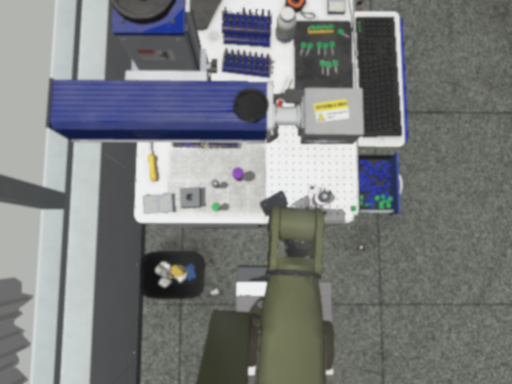

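```bash
python3 -c "
from h import *
b=load('w12')[1]['color'][0:80,190:290];a=load('w11')[1]['color'][95:175,205:305]
cv2.imwrite('pics/w12z.png',np.hstack([cv2.resize(x,(400,320),interpolation=cv2.INTER_CUBIC) for x in (a,b)]))"
```

```text
(no output)
```

View pics/w12z.png

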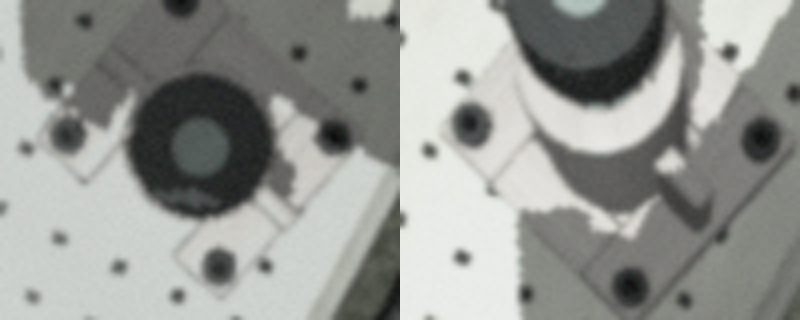

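```bash
python3 -m jog '[[3,0,0,0,0,0,100],[3,0,0,0,0,0,100],[0,0,0,0,0,0,100],[0,0,0,0,0,0,100]]'
python3 -c "
from h import *
s,c=snap('wrist','w13')
cv2.imwrite('pics/w13z.png',cv2.resize(c['color'][0:140,160:320],None,fx=4,fy=4,interpolation=cv2.INTER_CUBIC))"
```

```text
clock: 23.9
eef_pos: [348.2, -25.8, 250.1]
eef_rot: [-3.117, 0.039, -1.061]
wrist_force: [0.3, 0.7, -0.3]
finger_gap: 94.1
```

View pics/w13z.png

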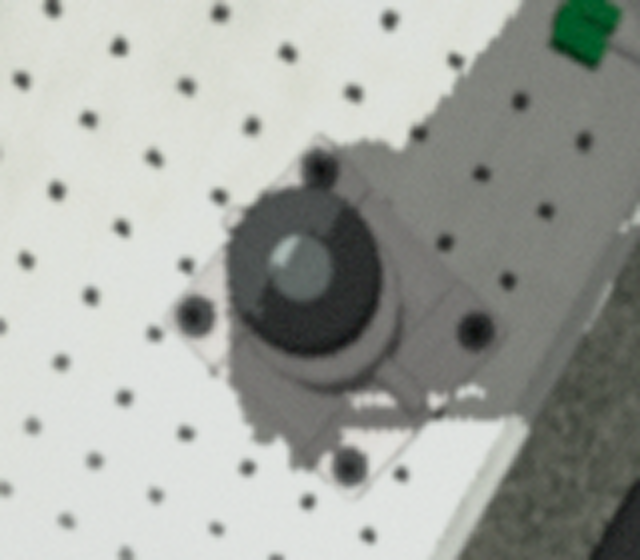

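Knob cap at (254.6,131.4) in w11 and (234.9,66.9) in w13; triangulate its height.

```bash
python3 -c "
from h import *
r=[]
for n,p in (('w11',(254.6,131.4)),('w13',(234.9,66.9))):
    s,c=load(n); r.append(ray(c,p,wT(s,c))); print(atz(*r[-1],145))
print(tri(r))
t=load('top2')[1]['color'][180:225,130:365];cv2.imwrite('pics/top2z.png',cv2.resize(t,None,fx=3.4,fy=3.4,interpolation=cv2.INTER_CUBIC))
"
```

```text
[ 422.61560997 -116.81149747  145.        ]
[ 422.28161274 -116.62555313  145.        ]
(array([ 422.57711484, -116.7655715 ,  142.99140947]), [np.float64(0.014750174486710347), np.float64(0.014750174486812014)])
```

View pics/top2z.png

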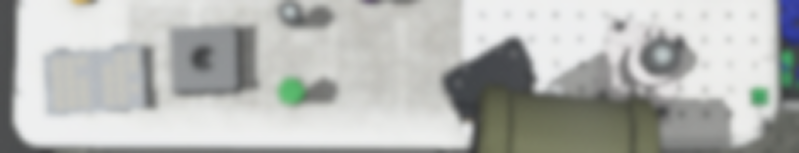

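View pics/scene2.png

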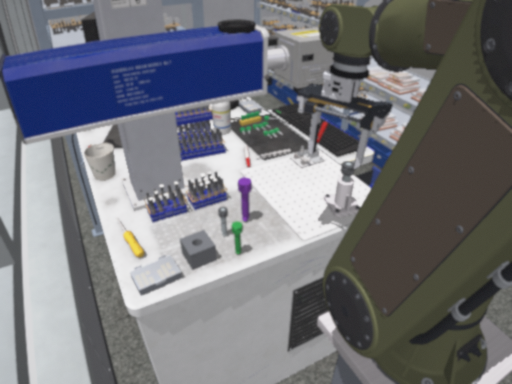

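The cap top measures 143 mm, which puts the tip about 7–9 mm above the tower's underside. It is centred on the bore, the bystanders are in place and the arm is clear. Handing in.

```bash
python3 -c "
from h import *
s=monitor.read_state();print(s['clock'],abs(s['qd']).max(),s['wrist_force']);print(order.sign_off())"
```

```text
23.95 0.017802118626097072 [ 0.27940059 -0.18431577 -0.18883838]
the job is handed in; nothing more can be done
None
```

The clamp screw stands caught in the tower's thread, with its tip about 7 to 9 mm above the underside (limit 14 mm). I handed the job in at about 24 s; no verdict is reported.

I took the screw out of the parking block and lowered it slowly down the bore. It first touched the thread with its tip about 21 mm up. I then turned it clockwise about 4.7 rad, let go, regripped and turned about 1.1 rad more, then released and backed the hand away.

**Forces:** the wrist force peaked at about 15 N when the screw first touched the thread, and stayed at about 6 N or below while turning. It never bound.

**Last checks:**
- **Height:** two wrist views put the knob top at 143.0 mm, and the arm's own position gives about 144.8 mm. They differ by 2 mm, within calibration, and both are under the 150 mm limit.
- **Centring:** the knob is within about 1 mm of the bore axis I measured.
- **Upright:** it looks upright in the scene camera; I did not measure the angle.
- **Groove:** I could not see it directly, because the knob hid the rim in the views I had. That it is below the rim follows from the height.
- **Bystanders:** the insert box, screwdriver and capped cutter look unmoved in the camera views, and the wrist force is about zero with the hand clear.
- **Bore height:** the views triangulated the rim at 90 to 91 mm, against 94 mm expected from the text. I used 94 mm, and the first touch on the thread agreed with it.

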